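# Dock a diving regulator on its sea-fastening base

### The arm

A 6-joint arm with a two-finger parallel gripper is mounted at the origin on the work surface. World frame = base frame: x ahead of the robot, y to its left, z up, the work surface at z = 0. Lengths are in m, angles in rad, forces in N, time in s.
With the tool pointing down it reaches from about 0.35 to 0.925 m from the base axis. Payload 6.4 kg.
Tool frame: the origin (TCP) lies at the very end of the fingers, on their centre line; the grasp point (between the pads) lies 19 mm behind it; z points along the fingers, y is the direction in which the jaws open and shut (so a half turn about z gives the same grasp; the last joint's range is limited). The gripper opens to 94 mm and grips with 3 to 60 N. Pads are 16 mm wide; open, the fingers measure 119 mm over their backs; the gripper's body (75 mm by 177 mm) begins 78 mm behind the grasp point.
Start: joints at [-1.496, 0.245, 1.558, -0, 1.339, -0.174], TCP at [0.16, -0.63, 0.205] pointing down, gripper open.
Joint ranges: [-3.13, 3.13], [-1.02, 2.26], [0.13, 2.54], [-0.95, 4.09], [0.21, 2.88], [-2.74, 2.74]. Speed limits (rad/s): [2.57, 2.57, 3.14, 3.14, 3.14, 3.14].

### API

Orientations are given as a rotation vector (axis times angle).
In Python, from station import * gives the robot as it stands. The module is installed in compiled form; this text tells all that it offers. Calls block until the motion is done:
- reach(position, orientation): joint-space move of the TCP to a pose.
- move_linear(position, attitude=None, speed=0.15): straight line of the TCP; attitude=None keeps the orientation; speed is the mean speed in m/s.
- set_joints(angles): joint-space move.
- ungrasp() and close_gripper(): open the fingers fully, or close them until they stop; the grip force is fixed at half the most.
- sleep(seconds).
- ik(position, orientation): joint angles nearest the present ones, or None.
- grab_frame(name): name is "scene" or "top" or "wrist"; returns (picture, depth): 480x640x3 uint8, blue, green, red; 480x640 float32, m along the optical axis (not along the pixel's ray), 0 where there is no reading.
- camera_info(name): a dict with "fx", "fy", "cx", "cy" (pixels), "dist_coeffs" ([k1, k2, p1, p2, k3] as OpenCV has them; the pictures are not rectified), "rvec" (rotation vector, rad) and "tvec" (3), from world to camera coordinates, as OpenCV has them; the wrist camera has in their place "hand_eye" (4x4, takes a point from camera to tool coordinates, whose origin is the TCP and whose axes are the flange's). Camera axes: x right, y down, z forward; pixel columns grow to the right and rows downward; lengths in m; the calibration is good to about 2 mm. A picture is of the moment at which its call begins: read the wrist's pose just before it. camera_info takes no time and is no camera call.
A pose or a line that the arm cannot do raises MotionError and nothing moves.
- sign_off(): hands the job in, once; it reports no verdict.
Readings, each from a call of its own:
- get_t(): time.
- get_joint_pos(): joint angles.
- get_joint_vel(): joint speeds.
- get_tau(): joint torques, N m.
- get_eef_pos(): TCP position.
- get_orientation(): TCP orientation.
- get_ft_force(): force on the tool from outside, world axes, zero at the start.
- get_wrist_torque(): the same for the moment, N m.
- get_width(): finger opening in m.
Only numpy, scipy, OpenCV 4.12 (cv2) and the standard library are available. Lean on these libraries where they do the work, as an engineer would, in place of code of your own. Each camera call takes 0.05 s, during which the arm holds its last target.

### The job

Stow the spare regulator for sea: lay its foot plate on the yellow docking base, gauge end towards the stud and one long edge along the raised fence, and slide it until the hole finds the stud and the plate drops flat on the deck under its own weight, never forcing it against stud or fence or letting it fall from a height. Then swing the red-handled keeper fully shut over the plate and let go, leaving the radio, wrench and grease jar alone.

Things in the scene. Friction and masses are not known exactly. Their poses are not given: they have to be found in the camera images.
- base: Yellow docking base bolted to the bench: a slab with x from -165 to +125 mm, y from -77 to +53 mm, deck 12 mm above the bench. Origin on the bench under the middle of the stud's slot; z up. The plate belongs on it with its x the same way as the base's x, its +y edge along the fence.
- guide: Fence and stud slot fixed on the base's deck; origin in the middle of the slot, on the deck, 12 mm above the base's origin, axes as the base's. A steel stud, 10 mm in diameter, stands 9 mm above the deck on the line y = 0, clamped in the slot (along x) anywhere from 25 mm behind to 25 mm ahead of this origin; its place is not measured. It does not move.
- fence (a point): Middle of the top inner edge of the fence, a straight bar along the base's +y side: inner face at y = +40 mm, 10 mm high above the deck, 240 mm long (base x from -155 to +85 mm). A plate that bears on it has its hole on the stud's line.
- regulator: Spare regulator on an aluminium foot plate 80 mm wide, 6 mm thick (x from -45 to +167 mm), 0.45 to 0.7 kg, centre of mass some 25 to 35 mm ahead of the knob. Origin on the plate's underside under the knob's axis; z up, x towards the end with the hole. Ahead of the knob is a gauge facing up (44 mm in diameter, centre x = 42 mm, top at 33 mm); brass ports reach 30 mm to each side, 28 mm high.
- hole (a point): Centre of the foot plate's round hole, at the underside: 80 mm ahead of the regulator's origin on its centre line. The hole is 14 mm in diameter (2 mm clearance all round the stud). Propped up on the stud, the hole's underside stands 8.5 mm or more above the deck.
- grip (a point): Middle of the round black knob, the place to take hold, on its axis 56 mm above the plate's underside: 36 mm in diameter, from 36 to 72 mm above the underside, fixed (does not turn). Below it a brass body 32 mm in diameter.
- keeper (a joint): Angle of the keeper, a flat steel arm on an upright pivot: 0 = shut (a stop; arm along the base's +y, across the plate beyond the stud, 2 mm above a plate lying flat), grows as it opens clockwise seen from above (at 1.57 it points along the base's +x). Stays where it is left (1 N at the handle turns it). It strikes a plate that is still propped up on the stud.
- keeper_grip (a point): Middle of the keeper's upright red handle, 20 mm in diameter and 36 mm tall (25 to 61 mm above the bench), 64 mm from the pivot.
- keeper_pivot (a point): Pivot axis of the keeper, at the arm's underside, at x = 50 mm, y = -60 mm of the base.
- radio: Bystander: black hand radio lying flat, 58 x 115 x 34 mm, aerial along its y. Leave it alone.
- wrench: Bystander: steel wrench 180 mm long lying flat. Leave it alone.
- grease: Bystander: orange grease jar with a white cap, 52 mm in diameter, 55 mm tall. Leave it alone.

How it is judged:
On the way, in this order (a step that is already met when the one before it is completed fails the run):
1. the plate has dropped flat on the deck with the stud in its hole (z of hole in the frame of base between 0.009 and 0.0145 m and angle between regulator's own z axis and vertical below 0.03 rad and x of hole in the frame of base between -0.028 and 0.028 m and y of hole in the frame of base between -0.004 and 0.004 m and x of grip in the frame of base below 0 m and angle between the x axis of regulator and the x axis of base, either way round below 0.07 rad), for 0.2 s.
2. the keeper is shut over the plate (value of joint keeper below 0.12 rad), for 0.2 s.
At the end, for the whole second after the job is handed in: Foot plate flat on the deck (hole's underside within 2.5 mm of it, tilt under 0.03 rad), stud in its hole (hole within 4 mm of the slot's line and 28 mm of its middle), within 0.07 rad of square, knob on the base's -x side; keeper shut to within 0.12 rad; all at rest and released (all of step 1 and value of joint keeper below 0.12 rad and linear speed of regulator below 0.02 m/s); the robot touches nothing.
It fails at once if the regulator is pressed or driven against the stud or the fence with more than 45 N (contact force between regulator and guide above 45 N).
It fails at once if the regulator is slammed on the base (over 220 N, a fall of 20 mm or so) (contact force between regulator and base above 220 N).
It fails at once if the radio is moved more than 25 mm (distance of radio from where it was at the start of the episode above 0.025 m).
It fails at once if the wrench is moved more than 25 mm (distance of wrench from where it was at the start of the episode above 0.025 m).
It fails at once if the grease jar is moved more than 25 mm (distance of grease from where it was at the start of the episode above 0.025 m).
It also fails if it takes over 72 s, if anything falls off the work surface, if the arm or the gripper's body presses on something with over 40 N, if the wrist force passes 120 N, or if a joint passes its speed limit or range.

## Working session

There is one attempt and no reset: what is moved stays moved. The work goes in short steps, each a Python script; the robot and the scene stay as the last script left them, time stands still between calls to the robot, and variables do not carry over. Pictures are saved under pics/ and viewed, and the job is handed in when it is done.

```bash
mkdir -p pics; ls; python3 - <<'E'
from station import *
import cv2
for n in ("scene","top","wrist"):
    p,d=grab_frame(n); cv2.imwrite(f"pics/{n}0.png",p)
    import numpy as np; np.save(f"{n}0.npy",d); i=camera_info(n); print(n,i)
    print((d>0).mean(), d[240,320])
print(get_t(),get_orientation(),get_eef_pos(),get_width())
E
```

```text
pics
scene {'fx': 560.4971106619064, 'fy': 560.4971106619064, 'cx': 316.4595399657663, 'cy': 239.20361254091625, 'dist_coeffs': array([-0.11097549,  0.        ,  0.        ,  0.        ,  0.        ]), 'rvec': array([ 2.11634857,  1.57864892, -0.49116071]), 'tvec': array([-0.11509445, -0.41147962,  1.51848717])}
0.9959147135416667 1.2425052
top {'fx': 499.71589472085344, 'fy': 499.71589472085344, 'cx': 314.3292770898407, 'cy': 235.92112017013545, 'dist_coeffs': array([-0.08934987,  0.        ,  0.        ,  0.        ,  0.        ]), 'rvec': array([ 2.10466214, -2.15390106,  0.13884026]), 'tvec': array([-2.50621056e-04,  5.88345800e-01,  8.58277725e-01])}
0.9957942708333334 0.944548
wrist {'fx': 369.680814503009, 'fy': 369.680814503009, 'cx': 314.4358904445575, 'cy': 233.755521127517, 'dist_coeffs': array([-0.02798979,  0.        ,  0.        ,  0.        ,  0.        ]), 'hand_eye': array([[ 4.87812838e-04, -9.67735030e-01, -2.51969589e-01,
         7.24904227e-02],
       [ 9.99999707e-01,  6.20608793e-04, -4.47562636e-04,
        -2.14004038e-04],
       [ 5.89496584e-04, -2.51969297e-01,  9.67735049e-01,
        -1.79726601e-01],
       [ 0.00000000e+00,  0.00000000e+00,  0.00000000e+00,
         1.00000000e+00]])}
0.9960188802083333 0.39937043
0.15 [-3.11588725e+00 -3.89571964e-01 -1.28166837e-04] [ 0.16002597 -0.62953174  0.20460837] 0.09362708211365996
```

View pics/top0.png

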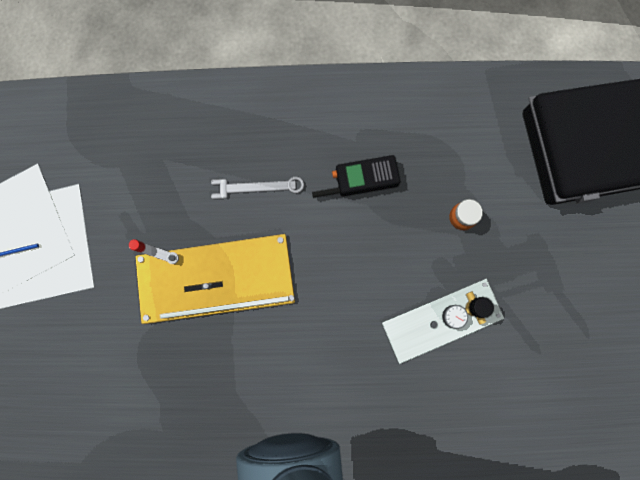

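View pics/scene0.png

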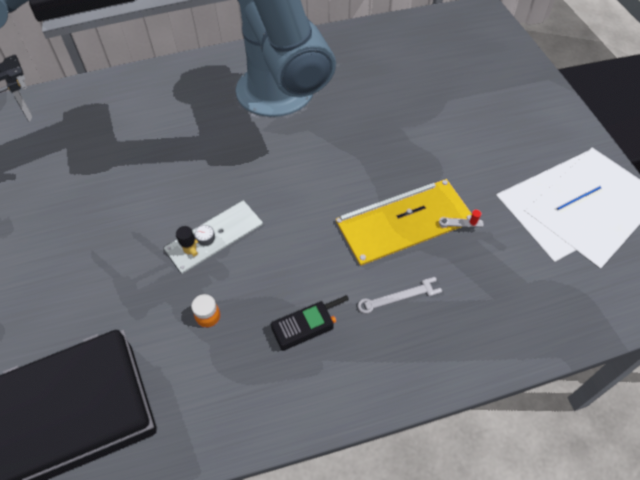

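View pics/wrist0.png

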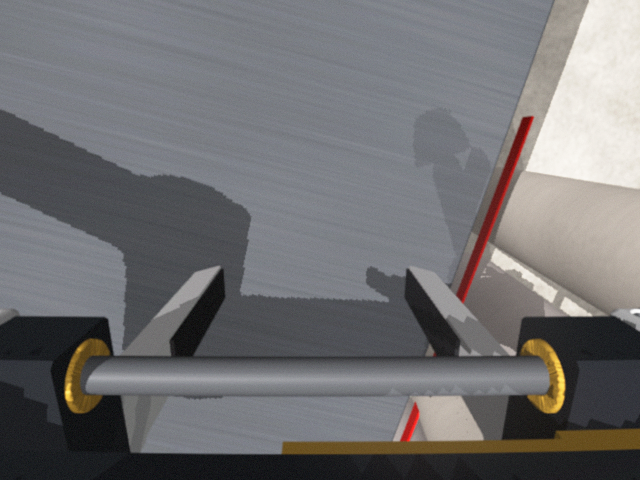

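```bash
cat > h.py <<'E'
import numpy as np, cv2
from scipy.spatial.transform import Rotation as R
def ray(info,uv,T=None):
    K=np.array([[info['fx'],0,info['cx']],[0,info['fy'],info['cy']],[0,0,1.]])
    p=cv2.undistortPoints(np.array(uv,float).reshape(-1,1,2),K,np.array(info['dist_coeffs'])).reshape(-1,2)
    d=np.c_[p,np.ones(len(p))]
    if 'rvec' in info:
        M=cv2.Rodrigues(np.array(info['rvec']))[0]; return -M.T@np.array(info['tvec']), d@M
    W=T@np.array(info['hand_eye']); return W[:3,3], d@W[:3,:3].T
def toplane(info,uv,z,T=None):
    o,d=ray(info,uv,T); s=(z-o[2])/d[:,2]; return o+d*s[:,None]
def pose(pos,rv):
    T=np.eye(4);T[:3,:3]=R.from_rotvec(rv).as_matrix();T[:3,3]=pos;return T
def blob(m,lo=30):
    m=m.astype(np.uint8); n,l,s,c=cv2.connectedComponentsWithStats(m)
    return sorted([(s[i,4],c[i],(l==i).astype(np.uint8)) for i in range(1,n) if s[i,4]>=lo],key=lambda a:-a[0])
E
cat > m.py <<'E'
from h import *
from station import camera_info
for n in ("top","scene"):
    I=camera_info(n); p=cv2.imread(f"pics/{n}0.png"); hsv=cv2.cvtColor(p,cv2.COLOR_BGR2HSV)
    H,S,V=cv2.split(hsv)
    y=blob((H>18)&(H<35)&(S>120)&(V>100),500)[0]
    m=cv2.morphologyEx(y[2],cv2.MORPH_CLOSE,np.ones((9,9)))
    c=max(cv2.findContours(m,0,2)[0],key=cv2.contourArea); b=cv2.boxPoints(cv2.minAreaRect(c))
    P=toplane(I,b,0.012); print(n,"base",b.round(1).tolist(),"\n",P.round(4).tolist(),np.linalg.norm(P-np.roll(P,1,0),axis=1).round(4))
    w=[q for q in blob((S<50)&(V>150),800)]
    for q in w[:5]:
        c=max(cv2.findContours(q[2],0,2)[0],key=cv2.contourArea); b=cv2.boxPoints(cv2.minAreaRect(c))
        P=toplane(I,b,0.006); print(n,"white",q[0],q[1].round(1),P[:,:2].round(4).tolist(),np.linalg.norm(P-np.roll(P,1,0),axis=1).round(4))
    r=blob(((H<6)|(H>174))&(S>150)&(V>100),15)
    for q in r[:3]: print(n,"red",q[0],q[1].round(1), toplane(I,[q[1]],.055).round(4))
E
python3 m.py
python3 -c "
import cv2
p=cv2.imread('pics/top0.png')
a=cv2.resize(p[225:335,120:310],None,fx=4,fy=4,interpolation=2);cv2.imwrite('pics/t1.png',a)
a=cv2.resize(p[265:375,370:520],None,fx=5,fy=5,interpolation=2);cv2.imwrite('pics/t2.png',a)"
```

```text
top base [[131.60000610351562, 254.60000610351562], [285.1000061035156, 233.3000030517578], [294.70001220703125, 302.6000061035156], [141.3000030517578, 323.8999938964844]] 
 [[0.5661, 0.3362, 0.012], [0.5998, 0.0419, 0.012], [0.47, 0.0257, 0.012], [0.4352, 0.3138, 0.012]] [0.1328 0.2963 0.1308 0.2902]
top white 32569 [300.7  37.3] [[1.1446, 0.6771], [1.0905, -0.7225], [0.9024, -0.6885], [0.9476, 0.6502]] [0.1988 1.4006 0.1911 1.3394]
top white 10175 [ 41.2 239.9] [[0.7454, 0.672], [0.7645, 0.4647], [0.4913, 0.4097], [0.4669, 0.6051]] [0.2864 0.2082 0.2787 0.1969]
top white 4114 [435.2 323. ] [[0.4302, -0.1329], [0.5076, -0.3323], [0.4305, -0.3604], [0.3549, -0.1623]] [0.0808 0.2139 0.0821 0.212 ]
top white 803 [253.6 186.4] [[0.7108, 0.1865], [0.7104, 0.0086], [0.6747, 0.0083], [0.6748, 0.185]] [0.0361 0.1779 0.0357 0.1767]
top red 87 [133.7 244.5] [[0.5792 0.3158 0.055 ]]
scene base [[337.0, 222.89999389648438], [454.6000061035156, 174.3000030517578], [474.0, 221.1999969482422], [356.29998779296875, 269.79998779296875]] 
 [[0.4857, 0.0258, 0.012], [0.4318, 0.3374, 0.012], [0.5707, 0.3228, 0.012], [0.6134, 0.0287, 0.012]] [0.1277 0.3162 0.1396 0.2972]
scene white 20513 [497.9 446.8] [[0.7844, -0.2516], [1.0143, 0.4801], [1.175, 0.3809], [0.9585, -0.2912]] [0.1785 0.7669 0.1888 0.706 ]
scene white 10667 [578.  206.7] [[0.5116, 0.4076], [0.3415, 0.7643], [0.6731, 0.7919], [0.7917, 0.4654]] [0.2859 0.3952 0.3328 0.3474]
scene white 2534 [609.7  24.2] [[-0.1412, 0.9884], [-0.2701, 1.185], [0.0937, 1.1833], [0.1888, 1.0054]] [0.3304 0.2351 0.3638 0.2017]
scene white 2314 [219.7 233. ] [[0.4305, -0.3586], [0.3468, -0.1513], [0.4337, -0.132], [0.5103, -0.3335]] [0.0837 0.2236 0.089  0.2155]
scene red 103 [474.9 216.6] [[0.5852 0.3078 0.055 ]]
```

View pics/t1.png

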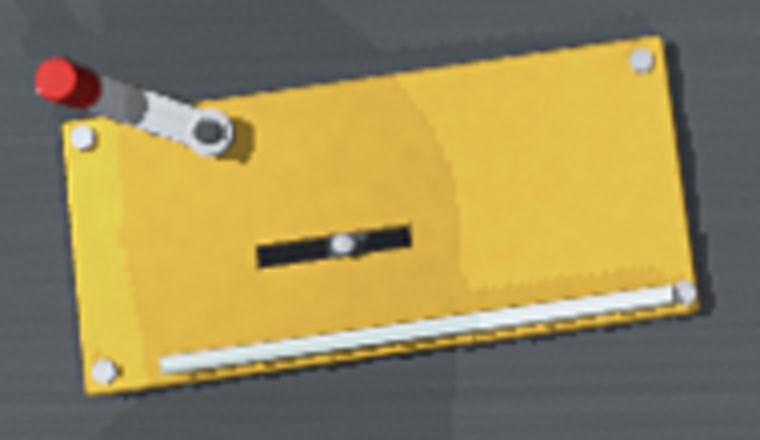

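View pics/t2.png

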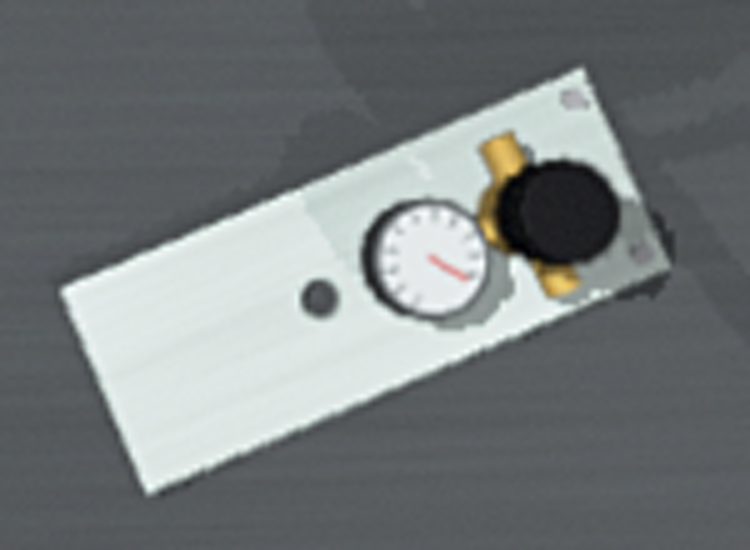

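```bash
cat > m2.py <<'E'
from h import *
from station import camera_info
I=camera_info("top")
c=np.array([[62,123],[662,37],[697,310],[87,395]])/4+[120,225]-.375
P=toplane(I,c,.012)[:,:2]
M=np.array([[125,-77],[-165,-77],[-165,53],[125,53]])/1000.
def fit(M,P):
    a=M-M.mean(0);b=P-P.mean(0); U,s,V=np.linalg.svd(a.T@b); Rm=(U@V).T
    t=P.mean(0)-Rm@M.mean(0); return Rm,t,np.linalg.norm(P-(M@Rm.T+t),axis=1)
Rm,t,e=fit(M,P); yaw=np.arctan2(Rm[1,0],Rm[0,0]); print("base",t,yaw,e)
inv=lambda uv,z:((toplane(I,uv,z)[:,:2]-t)@Rm)
T=lambda *q:np.array(q)/4+[120,225]-.375
print("stud top",inv(T((342,243)),.021),"slot",inv(T((257,257),(411,236)),.012))
print("fence",inv(T((160,357),(671,290)),.022))
print("pivot",inv(T((210,131)),.025),"handle top",inv(T((55,80)),.061))
c=np.array([[582,68],[668,268],[149,496],[60,288]])/5+[370,265]-.4
P=toplane(I,c,.006)[:,:2]
N=np.array([[-45,-40],[-45,40],[167,40],[167,-40]])/1000.
Rr,tr,e=fit(N,P); print("reg",tr,np.arctan2(Rr[1,0],Rr[0,0]),e)
K=lambda *q:np.array(q)/5+[370,265]-.4
inv=lambda uv,z:((toplane(I,uv,z)[:,:2]-tr)@Rr)
print("hole",inv(K((320,299)),.006),"knob",inv(K((570,209)),.072),"gauge",inv(K((431,258)),.033))
E
python3 m2.py
```

```text
base [0.5032849  0.19642688] 1.6898649368669 [0.00053431 0.00063003 0.00112098 0.00071969]
stud top [[-0.00579582 -0.00055602]] slot [[ 0.03708549 -0.00038949]
 [-0.03634648 -0.00011486]]
fence [[ 0.08446638  0.04016036]
 [-0.15420988  0.04194296]]
pivot [[ 0.04957383 -0.06060927]] handle top [[ 0.10785291 -0.0882235 ]]
reg [ 0.45265074 -0.30389727] 1.938760777519658 [0.00056126 0.00085636 0.00097417 0.00072843]
hole [[ 0.08013141 -0.00019959]] knob [[-7.60853755e-05 -1.23567267e-03]] gauge [[ 0.04230863 -0.00072792]]
```

```bash
cat >> h.py <<'E'
BT=np.array([0.5032849,0.19642688]); BY=1.68986
RT=np.array([0.45265,-0.3039]); RY=1.93876
def ori(yaw,tilt=0):  # tool y axis along yaw, pointing down
    y=np.array([np.cos(yaw),np.sin(yaw),0]); z=np.array([0,0,-1.]); x=np.cross(y,z)
    return R.from_matrix(np.c_[x,y,z]).as_rotvec()
def b2w(x,y): c,s=np.cos(BY),np.sin(BY); return BT+np.array([c*x-s*y,s*x+c*y])
E
python3 - <<'E'
from station import *
from h import *
for f in (0,np.pi):
    a=ik([*RT,.2],ori(RY+f)); b=ik([*b2w(-.086,0),.1],ori(BY+f)); print(f,a,b)
    print(b2w(-.086,0))
E
```

```text
0 [-7.99283729e-01  4.77028085e-03  1.83177315e+00 -4.44089210e-16
  1.30504922e+00 -2.73804373e+00] [-3.04728787e-03  7.85953124e-02  1.95247735e+00 -4.44089210e-16
  1.11051999e+00 -1.69290729e+00]
[0.5135002  0.11103574]
3.141592653589793 [-7.99283729e-01  4.77028085e-03  1.83177315e+00 -4.44089210e-16
  1.30504922e+00  4.03548925e-01] [-3.04728787e-03  7.85953124e-02  1.95247735e+00 -8.88178420e-16
  1.11051999e+00  1.44868537e+00]
[0.5135002  0.11103574]
```

```bash
python3 - <<'E'
from station import *
from h import *
reach([*RT,.17],ori(RY+np.pi))
p,d=grab_frame("wrist"); cv2.imwrite("pics/w1.png",p)
print(get_eef_pos(),get_ft_force(),get_t())
move_linear([*RT,.040],speed=.12)
print(get_eef_pos(),get_ft_force(),get_t())
close_gripper(); print(get_width(),get_ft_force(),get_wrist_torque(),get_t())
p,d=grab_frame("wrist"); cv2.imwrite("pics/w2.png",p)
E
```

```text
[ 0.4523955  -0.3049558   0.17019637] [0.34801213 0.76674388 0.19209106] 1.8167
[ 0.45320657 -0.30446075  0.04088127] [ 0.01158471  0.50944216 -0.26136996] 3.05
0.03508734519597164 [ 0.10108518 -0.55036492 -1.65249478] [-0.10626056 -0.06057949 -0.00859995] 3.9833
```

View pics/w1.png

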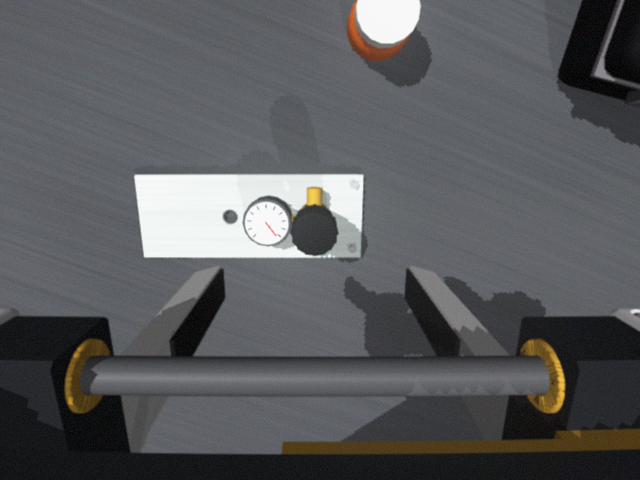

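View pics/w2.png

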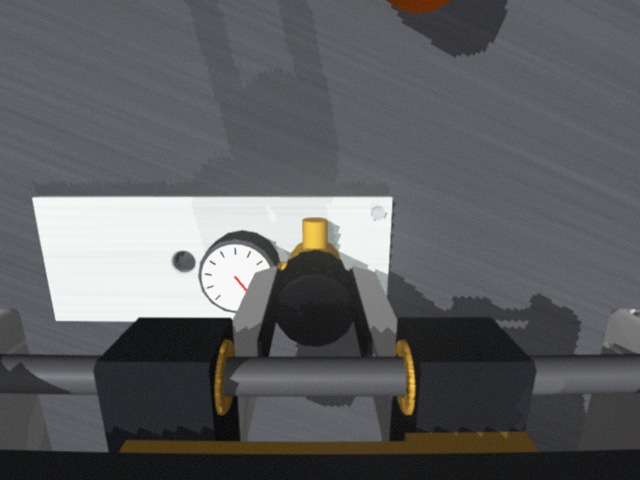

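```bash
python3 - <<'E'
from station import *
from h import *
p0=get_eef_pos(); f0=get_ft_force()
move_linear([p0[0],p0[1],.08],speed=.08); sleep(.3)
print(get_width(),get_ft_force()-f0,get_wrist_torque(),get_eef_pos(),get_t())
p,d=grab_frame("wrist"); cv2.imwrite("pics/w3.png",p)
p,d=grab_frame("scene"); cv2.imwrite("pics/s3.png",p[150:300,120:320].repeat(3,0).repeat(3,1))
E
```

```text
0.035604418968462 [-1.29762359  0.89813458 -4.28044352] [-0.12850165 -0.05402607  0.01186794] [ 0.4524579  -0.30378632  0.07950195] 4.9833
```

View pics/w3.png

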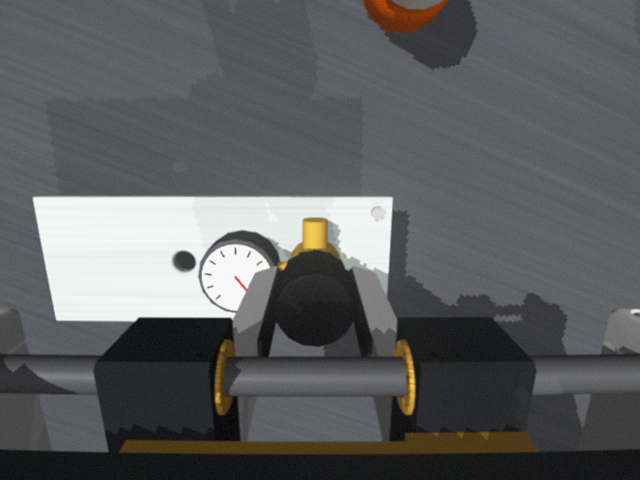

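View pics/s3.png

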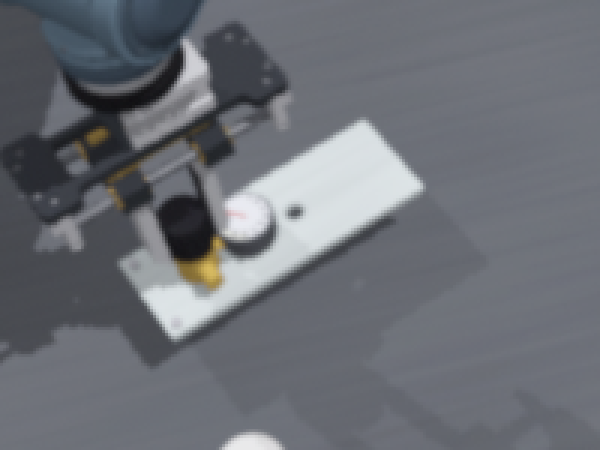

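```bash
python3 - <<'E'
from station import *
from h import *
I=camera_info("wrist")
# tool-frame: plate top plane at tool z=+.035
uv=[(184,261),(34,197),(393,197),(55,321)]
o,d=ray(I,uv,np.eye(4)); s=(.035-o[2])/d[:,2]; print((o+d*s[:,None]).round(4))
print(get_orientation(),ori(RY+np.pi))
import time
move_linear([0.4525,-.3038,.12],speed=.12)
reach([*b2w(-.100,-.005),.12],ori(BY+np.pi)); sleep(.4)
fs=np.array([get_ft_force() for _ in range(3)]); print(fs,get_eef_pos(),get_orientation(),get_t())
p,d=grab_frame("wrist"); cv2.imwrite("pics/w4.png",p)
p,d=grab_frame("top"); cv2.imwrite("pics/t4.png",p[200:340,110:320].repeat(3,0).repeat(3,1))
E
```

```text
[[-0.0007 -0.0805  0.035 ]
 [ 0.0391 -0.1673  0.035 ]
 [ 0.0389  0.0456  0.035 ]
 [-0.0421 -0.1692  0.035 ]]
[-3.08818337e+00 -5.74564431e-01  4.48469921e-04] [3.08857208 0.57474071 0.        ]
[[ 0.68807926 -0.22877555 -6.41963432]
 [ 0.68807926 -0.22877555 -6.41963432]
 [ 0.68807926 -0.22877555 -6.41963432]] [0.52021366 0.09740385 0.12003778] [3.13606609e+00 1.86040898e-01 5.21390090e-05] 7.475
```

View pics/w4.png

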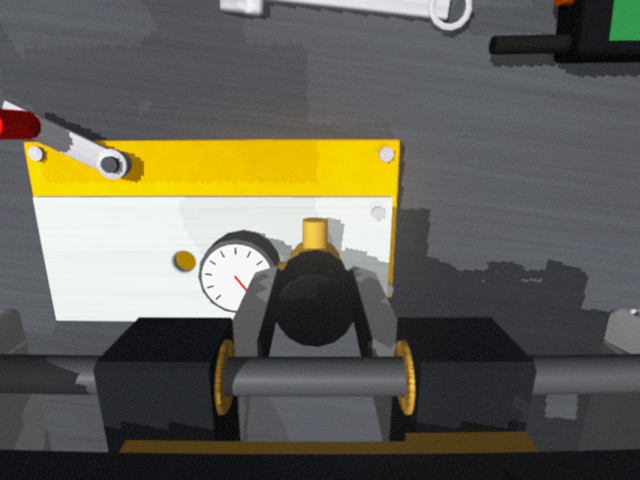

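View pics/t4.png

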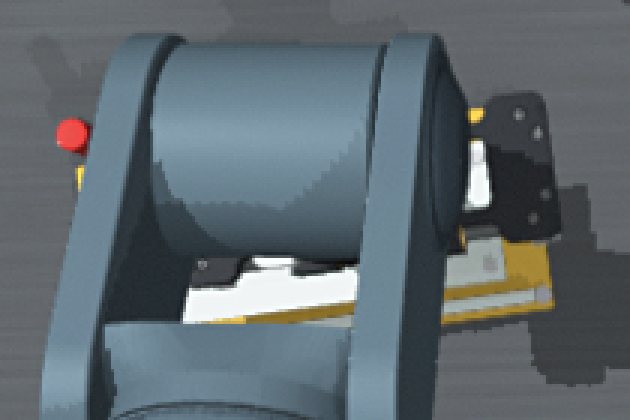

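```bash
python3 - <<'E'
from station import *
from h import *
I=camera_info("wrist"); T=pose(get_eef_pos(),get_orientation())
P=toplane(I,[(25,144),(400,140)],.012,T)[:,:2]; Q=toplane(I,[(112,163)],.025,T)[:,:2]
c,s=np.cos(BY),np.sin(BY); Rm=np.array([[c,-s],[s,c]])
print((P-BT)@Rm,(Q-BT)@Rm)
print((get_eef_pos()[:2]-BT)@Rm)
E
```

```text
[[ 0.12332039 -0.07396223]
 [-0.16459768 -0.07588944]] [[ 0.04964377 -0.05986362]]
[-0.10014074 -0.00501801]
```

```bash
cat > g.py <<'E'
from station import *
from h import *
O=ori(BY+np.pi)
c,s=np.cos(BY),np.sin(BY); RB=np.array([[c,-s],[s,c]])
def st(F0,tag=""):
    f=np.mean([(sleep(.03),get_ft_force())[1] for _ in range(4)],0)-F0; p=get_eef_pos()
    q=(p[:2]-BT)@RB; fb=f[:2]@RB
    print(tag,"b",(q*1e3).round(2),"z",round(p[2]*1e3,2),"f",fb.round(1),f[2].round(1),"t",round(get_t(),2)); return q,p[2],fb,f[2]
def go(x,y,z,v=.02): move_linear([*b2w(x,y),z],O,speed=v)
E
python3 - <<'E'
from g import *
go(-.100,-.005,.075,.08); sleep(.3)
F0=np.mean([(sleep(.03),get_ft_force())[1] for _ in range(6)],0); np.save("F0.npy",F0); print(F0)
st(F0)
z=.067
while z>.058:
    go(-.100,-.005,z); r=st(F0,f"cmd{z*1e3:.1f}")
    if r[3]>2.5: break
    z-=.001
E
```

```text
[ 0.11600901  0.10179474 -5.30795851]
 b [-100.   -5.] z 75.02 f [0.2 0.5] -0.3 t 8.93
cmd67.0 b [-100.02   -5.14] z 67.14 f [-0.1 -0.2] 0.0 t 9.61
cmd66.0 b [-100.     -5.02] z 66.02 f [-0.1  0.1] -0.4 t 9.99
cmd65.0 b [-100.02   -5.01] z 65.01 f [-0.   0.1] -0.1 t 10.38
cmd64.0 b [-100.     -5.01] z 63.99 f [-0.   0.4] -0.2 t 10.76
cmd63.0 b [-100.     -4.99] z 62.99 f [ 0.4 -0.2] -0.5 t 11.14
cmd62.0 b [-100.     -5.01] z 62.01 f [0.1 0. ] -0.5 t 11.53
cmd61.0 b [-100.06   -5.17] z 61.12 f [-0.7 -0. ] 0.3 t 11.91
cmd60.0 b [-100.23   -5.6 ] z 60.66 f [-1.9  0.5] 6.3 t 12.29
```

```bash
python3 - <<'E'
from g import *
F0=np.load("F0.npy"); y=-.005; z=.0605
while y<.006:
    y+=.0008
    go(-.100,y,z); r=st(F0,f"cmd y{y*1e3:.1f}")
    if r[2][1]<-6 or r[3]<1: break
E
```

```text
cmd y-4.2 b [-100.19   -4.74] z 60.8 f [-2.6 -1.7] 5.1 t 12.68
cmd y-3.4 b [-100.05   -3.89] z 60.77 f [-2.1 -2.9] 5.0 t 13.06
cmd y-2.6 b [-99.89  -2.85] z 60.68 f [-1.8 -3.5] 5.6 t 13.44
cmd y-1.8 b [-99.88  -1.96] z 60.61 f [-1.  -3.6] 6.3 t 13.82
cmd y-1.0 b [-99.89  -1.07] z 60.55 f [-0.8 -4.7] 5.8 t 14.21
cmd y-0.2 b [-99.95  -0.31] z 60.57 f [-0.1 -4.4] 5.8 t 14.59
cmd y0.6 b [-99.88   0.13] z 60.64 f [ 1.1 -5.4] 4.7 t 14.97
cmd y1.4 b [-99.76   0.51] z 60.72 f [ 2. -7.] 4.6 t 15.36
```

```bash
python3 - <<'E'
from g import *
F0=np.load("F0.npy"); x=-.096; y=.0006; z=.0603
while x<-.076:
    go(x,y,z); r=st(F0,f"cmd x{x*1e3:.1f}")
    if r[3]<1.5 or r[1]<.0603 and r[3]<2.5 or abs(r[2][0])>12 or r[2][1]<-14: break
    x+=.003 if x<-.0935 else .0008
E
```

```text
cmd x-96.0 b [-9.768e+01  4.000e-02] z 61.03 f [-5.7 -3.3] 8.8 t 15.85
cmd x-93.0 b [-9.504e+01  2.000e-02] z 61.12 f [-7.1 -3.1] 9.3 t 16.28
cmd x-92.2 b [-9.45e+01  3.00e-02] z 61.13 f [-7.7 -2.8] 9.3 t 16.67
cmd x-91.4 b [-9.376e+01  3.000e-02] z 61.13 f [-8.  -3.1] 9.5 t 17.05
cmd x-90.6 b [-9.296e+01  3.000e-02] z 61.1 f [-8.2 -3.1] 9.0 t 17.43
cmd x-89.8 b [-9.213e+01  2.000e-02] z 61.1 f [-7.6 -2.9] 8.9 t 17.82
cmd x-89.0 b [-9.124e+01  5.000e-02] z 61.0 f [-7.7 -3.4] 8.7 t 18.2
cmd x-88.2 b [-9.026e+01  8.000e-02] z 60.88 f [-6.8 -3.7] 7.7 t 18.58
cmd x-87.4 b [-88.66   0.22] z 60.13 f [-3.1 -6.3] 3.0 t 18.97
cmd x-86.6 b [-87.93   0.36] z 59.91 f [-3.3 -6.8] 1.6 t 19.35
```

```bash
python3 - <<'E'
from g import *
F0=np.load("F0.npy"); x=-.0862; y=.0002; z=.0597
while z>.0515:
    go(x,y,z); r=st(F0,f"cmd {x*1e3:.1f} {y*1e3:.1f} {z*1e3:.1f}")
    if r[3]>7 or np.hypot(*r[2])>14: break
    if abs(r[2][0])>3: x+=np.sign(r[2][0])*.0003
    if r[2][1]<-4: y-=.0003
    if r[2][1]>3: y+=.0003
    if r[3]<3: z-=.0008
    if get_t()>30: break
E
```

```text
cmd -86.2 0.2 59.7 b [-87.38   0.21] z 59.21 f [-2.9 -6.1] 1.8 t 19.73
cmd -86.2 -0.1 58.9 b [-87.12   0.1 ] z 58.35 f [-2.1 -5.9] 2.3 t 20.12
cmd -86.2 -0.4 58.1 b [-8.693e+01  5.000e-02] z 57.44 f [-1.4 -5.4] 1.9 t 20.5
cmd -86.2 -0.7 57.3 b [-8.677e+01 -1.000e-02] z 56.51 f [-1.3 -4.9] 2.5 t 20.88
cmd -86.2 -1.0 56.5 b [-8.646e+01 -3.000e-02] z 55.67 f [-2.7 -3.4] -0.2 t 21.27
cmd -86.2 -1.0 55.7 b [-86.04  -0.21] z 55.2 f [-1.5 -2.1] -1.0 t 21.65
cmd -86.2 -1.0 54.9 b [-85.93  -0.46] z 54.58 f [ 0.3 -0.8] -0.6 t 22.03
cmd -86.2 -1.0 54.1 b [-86.16  -0.73] z 53.96 f [ 0.2 -0.4] -0.9 t 22.42
cmd -86.2 -1.0 53.3 b [-86.19  -0.96] z 53.29 f [-0.7  0.5] -0.7 t 22.8
cmd -86.2 -1.0 52.5 b [-86.19  -1.  ] z 52.49 f [-0.   0.5] -0.2 t 23.18
cmd -86.2 -1.0 51.7 b [-86.24  -1.2 ] z 51.97 f [-0.3  0.8] 3.0 t 23.57
cmd -86.2 -1.0 51.7 b [-86.22  -1.24] z 51.99 f [-0.9  1.1] 4.9 t 23.95
cmd -86.2 -1.0 51.7 b [-86.23  -1.24] z 51.97 f [-0.6  1.3] 6.1 t 24.33
cmd -86.2 -1.0 51.7 b [-86.23  -1.26] z 51.98 f [-0.5  1.4] 8.3 t 24.72
```

```bash
python3 - <<'E'
from g import *
ungrasp(); sleep(.2); print(get_width(),get_ft_force(),get_t())
go(-.0862,-.001,.16,.12); print(get_t())
p,d=grab_frame("wrist"); cv2.imwrite("pics/w5.png",p)
p,d=grab_frame("scene"); cv2.imwrite("pics/s5.png",p[150:300,310:510].repeat(3,0).repeat(3,1)); cv2.imwrite("pics/s5full.png",p)
E
```

```text
0.09377759246540493 [-0.08577077  0.52158502  0.71638622] 25.925
26.975
```

View pics/w5.png

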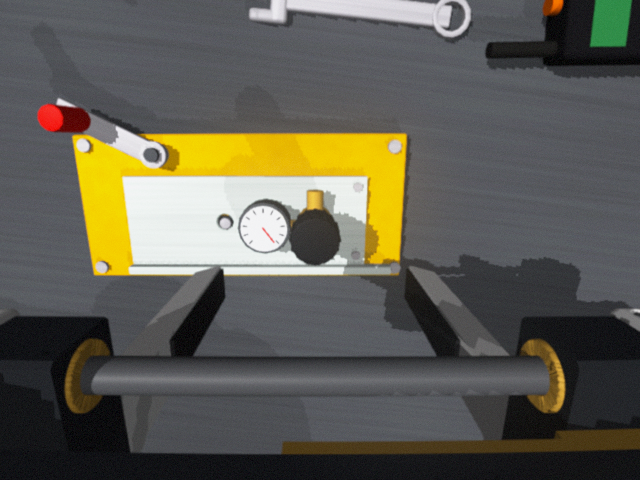

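View pics/s5.png

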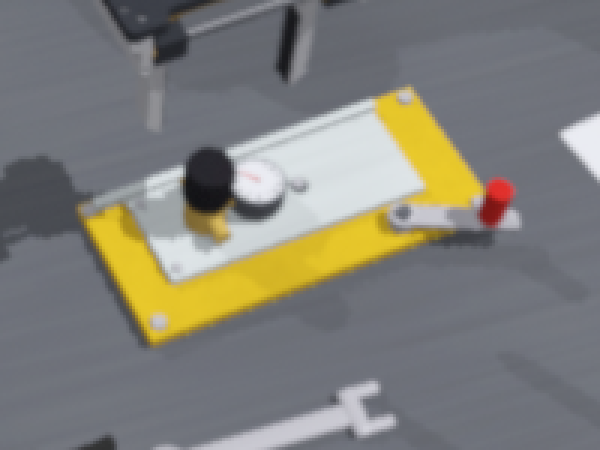

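```bash
cat > k.py <<'E'
from g import *
def pk(phi,off):
    r=np.array([np.cos(phi),np.sin(phi)]); t=np.array([-r[1],r[0]])
    q=np.array([.050,-.060])+.064*r-off*t
    return b2w(*q),ori(BY+phi+np.pi)
E
python3 - <<'E'
from k import *
P0=np.radians(-26)
for ph in (-26,30,90): p,o=pk(np.radians(ph),.018); print(ph,p,ik([*p,.036],o))
close_gripper()
p,o=pk(P0,.045); reach([*p,.14],o); 
move_linear([*p,.036],speed=.12); sleep(.2)
F0=np.mean([(sleep(.03),get_ft_force())[1] for _ in range(4)],0); np.save("F1.npy",F0)
p,d=grab_frame("scene"); cv2.imwrite("pics/s6.png",p[150:300,350:550].repeat(3,0).repeat(3,1))
p,o=pk(P0,.018); move_linear([*p,.036],o,speed=.04); print(get_eef_pos(),p,get_ft_force()-F0,get_t())
for ph in np.radians(np.arange(-20,83,6)):
    p,o=pk(ph,.018); move_linear([*p,.036],o,speed=.05); f=get_ft_force()-F0
    if np.linalg.norm(f)>12: print("F",np.degrees(ph),f); break
print(np.degrees(ph),f,get_t())
p,d=grab_frame("scene"); cv2.imwrite("pics/s7.png",p[150:300,350:550].repeat(3,0).repeat(3,1))
E
```

```text
-26 [0.59494644 0.30773484] [ 3.08444327e-01  4.76701619e-01  1.59338812e+00 -4.44089210e-16
  1.07150291e+00  2.21396259e+00]
30 [0.53297299 0.31521995] [ 3.51238057e-01  3.75849651e-01  1.73217424e+00 -4.44089210e-16
  1.03356876e+00  1.27937194e+00]
90 [0.491236   0.26347033] [ 2.88898907e-01  2.50392844e-01  1.89378637e+00 -4.44089210e-16
  9.97413436e-01  1.69835234e-01]
[0.59494924 0.30770856 0.03607121] [0.59494644 0.30773484] [0.03027137 0.25305353 0.10954108] 31.5917
82.0 [0.62619532 0.23444055 0.03705493] 36.8417
```

View pics/s6.png

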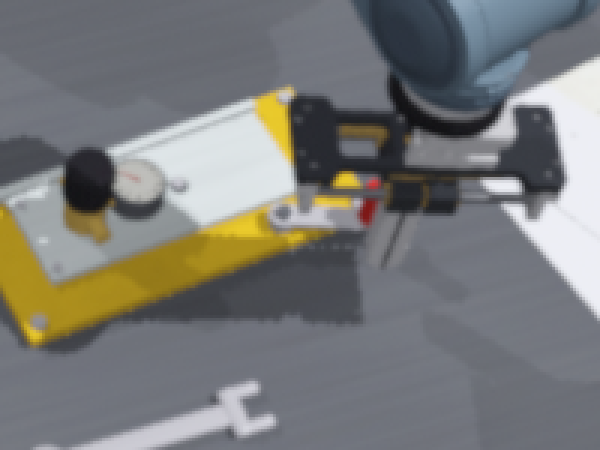

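View pics/s7.png

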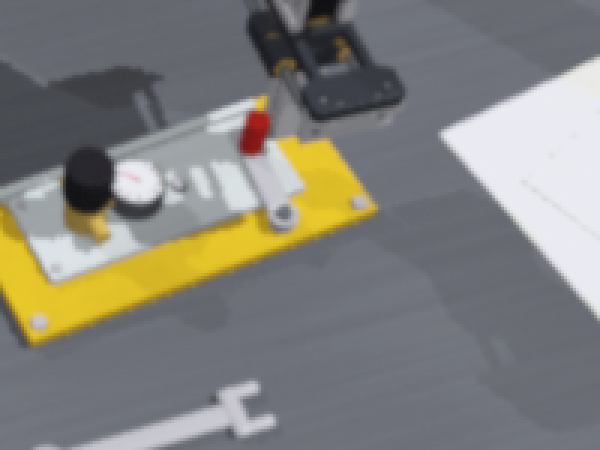

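Keeper follows the push over the flat plate. Push it to the stop.

```bash
python3 - <<'E'
from k import *
F0=np.load("F1.npy"); off=.018; tilt=np.pi/2
for ph in np.radians(np.arange(84,100,1.)):
    p,o=pk(min(ph,tilt),.018-.064*max(0,ph-tilt)); move_linear([*p,.036],o,speed=.02)
    sleep(.1); f=np.mean([(sleep(.03),get_ft_force())[1] for _ in range(3)],0)-F0
    print(np.degrees(ph).round(1),(f[:2]@RB).round(1),get_t())
    if f[:2]@RB@[1,0]>5: break
p,o=pk(tilt,.05); move_linear([*p,.036],speed=.08); move_linear([*p,.18],speed=.15)
reach([0.45,0,.3],ori(BY+np.pi))
for n in ("top","scene"):
    q,d=grab_frame(n); cv2.imwrite(f"pics/{n}8.png",q)
    q=q[215:335,110:310] if n=="top" else q[150:290,320:500]
    cv2.imwrite(f"pics/{n}8c.png",cv2.resize(q,None,fx=4,fy=4,interpolation=2))
print(get_t())
E
```

```text
84.0 [ 0.9 -0.7] 37.3583
85.0 [ 0.6 -0.3] 37.8083
86.0 [ 0.8 -0.9] 38.2583
87.0 [ 0.2 -0.3] 38.7083
88.0 [ 0.8 -0.3] 39.1583
89.0 [ 0.6 -0.2] 39.6083
90.0 [ 5.3 -1.4] 40.0583
43.0333
```

View pics/top8c.png

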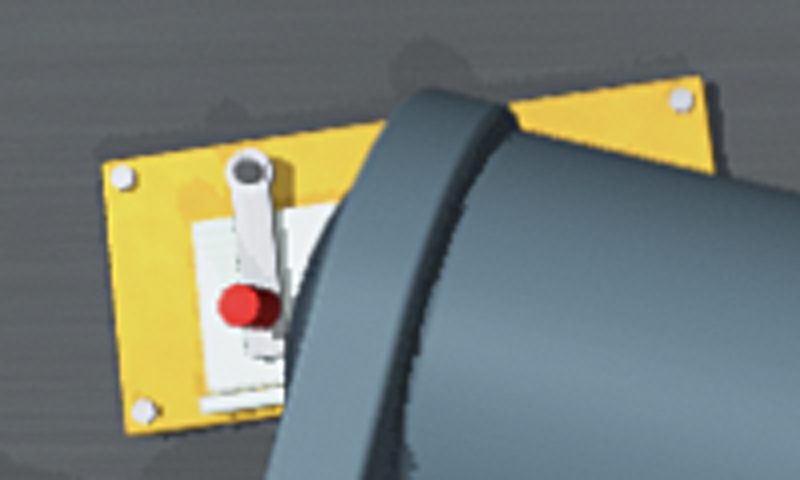

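View pics/scene8c.png

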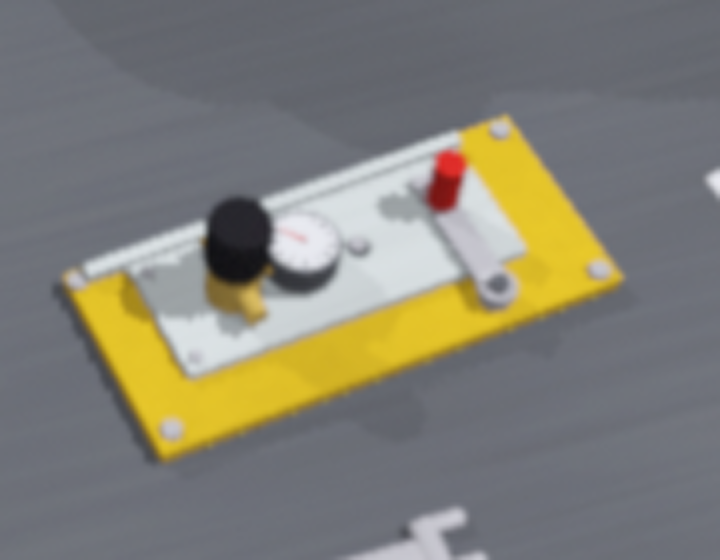

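```bash
python3 - <<'E'
from g import *
I=camera_info("top")
f=lambda u,v,z:(toplane(I,[(u/4+110-.375,v/4+215-.375)],z)[0,:2]-BT)@RB
h=f(240,304,.061); p=f(249,171,.026); print("handle",h,"pivot",p,"angle",np.arctan2(h[0]-.05,h[1]+.06))
print("plate front corner",f(192,223,.018),f(207,391,.018))
sign_off()
E
```

```text
handle [0.04925717 0.00353798] pivot [ 0.04974798 -0.06052006] angle -0.011690524837201165
plate front corner [ 0.08168363 -0.04115589] [0.08222596 0.03766596]
the job is handed in; nothing more can be done
```

The regulator is stowed on the yellow base with the stud in its hole. The keeper is shut over the plate, and I've handed the job in. `sign_off()` gives no verdict.

**What I did**
- **Seating the plate:** I gripped the knob and lowered the plate lightly onto the stud, then moved it sideways to the fence. Sliding it forward, the plate began to drop at about the stud position I had measured. I then eased it down to the deck and let go. The highest force readings I saw while seating it were about 10 N.
- **Shutting the keeper:** I pushed the red handle round with closed fingers until it met the stop at about 5 N, then backed the arm away.

**Last checks**
- **Keeper:** measured at about -0.01 rad, against a limit of 0.12 rad.
- **Plate position:** the front edge is at base x of about 82 mm (81 mm expected). It is square to the base within about 0.01 rad, and the stud shows in the hole.
- **Plate height:** the arm's height when the plate touched down was about 9 mm lower than when it was propped on the stud, which fits a plate flat on the deck. I did not measure the tilt separately after letting go.
- **Time and surroundings:** about 43 s were used of 72 s. The arm stayed clear of the radio, wrench and grease jar throughout, but I did not measure their final positions.

**Disagreement:** the overhead and wrist cameras differed by 1–3 mm on the base's far edge, and by about 0.007 rad on its angle. The force-guided search covered that.

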